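# Cover the pellet tray with its thin cover plate

### The arm

A 6-joint arm with a two-finger parallel gripper is mounted at the origin on the work surface. World frame = base frame: x ahead of the robot, y to its left, z up, the work surface at z = 0. Lengths are in m, angles in rad, forces in N, time in s.
With the tool pointing down it reaches from about 0.225 to 0.875 m from the base axis. Payload 3.4 kg.
Tool frame: the origin (TCP) lies on the centre line of the jaws, within the pads' length; the fingertips stand 22 mm ahead of it and the grasp point (between the pads) lies 3 mm ahead of it; z points along the fingers, y is the line along which they close (so a half turn about z gives the same grasp; the last joint's range is limited). The gripper opens to 85 mm and grips with 20 to 120 N. Pads are 22 mm wide; open, the fingers measure 114 mm over their backs; the gripper's body (76 mm by 85 mm) begins 54 mm behind the grasp point. The pads swing forward as they close: fully open they stand 13 mm farther back than shut.
Start: joints at [1.072, 0.276, 1.505, -0, 1.361, -0.121], TCP at [0.212, 0.534, 0.221] pointing down, gripper open.
Joint ranges: [-2.89, 2.89], [-0.75, 2.08], [0.22, 2.7], [-1.18, 4.32], [0.11, 2.71], [-2.7, 2.7]. Speed limits (rad/s): [2.57, 2.57, 3.14, 3.14, 3.14, 3.14].

### API

Orientations are given as a unit quaternion [w, x, y, z].
In Python, from rig import manip gives the robot as it stands.
- The arm moves only by the shell command python3 steer.py [OPENING] [FORCE], which reads ROWS from standard input. ROWS is 1 to 5 rows, one to a line, with the numbers parted by commas; each row has 4 numbers: dx, dy, dz in m, then a turn about the tool's z in rad; each row shifts and turns the commanded pose from where the row before left it, along the tool's axes as they then stand; what a row does not reach is not made up. A row lasts 1/12 s, in which the tool goes at most 0.0417 m and 0.125 rad, less where a joint would pass 70% of its speed; a pose out of reach is approached as far as the arm can. OPENING is the finger opening in m, set as the command begins (- or left out keeps the last). The fingers move at their own pace and stop on an object; FORCE is the grip in N (left out, the last holds). Time passes only in rows, so rows that do not move let the fingers close. It prints the time, the measured TCP pose, the force, the opening and the grip force at its end. Input that does not fit is refused with a message, and nothing moves.
- manip.get_state(): the state, without advancing time (a new reading comes with each control period).
- manip.get_image(name): name is "scene" or "side" or "wrist"; returns a dict with "img" (420x560x3 uint8, red, green, blue), "camera_matrix" (3x3 intrinsics, pixels), "k1" (the pictures are not rectified: a ray, as slopes to the right and down, at radius r is drawn at 1 + k1 r^2 times it, then the intrinsics apply), "T" (4x4, takes a point from camera to world coordinates); the wrist camera has in their place "hand_eye" (4x4, takes a point from camera to tool coordinates, whose origin is the TCP and whose axes are the flange's). Camera axes: x right, y down, z forward; pixel columns grow to the right and rows downward; lengths in m; the calibration is good to about 2 mm. A picture is of the moment at which its call begins: read the wrist's pose just before it. There is no depth.
- manip.sign_off(): hands the job in; it is judged then, once.
The state is a dict: "clock": time; "qpos": joint angles; "qd": joint speeds; "effort": joint torques, N m; "position": TCP position; "ee_rot": TCP orientation; "contact_force": force on the tool from outside, world axes, zero at the start; "moment": the same for the moment, N m; "width": finger opening in m; "gripper_force": force on a finger pad.
Only numpy, scipy, OpenCV 4.12 (cv2) and the standard library are available. Lean on these libraries where they do the work, as an engineer would, in place of code of your own. Each camera call takes 0.05 s, during which the arm holds its last target. There are 200 camera calls.

### The job

Cover the small black pellet tray with the thin blue plate that lies on the aluminium warming bench. The plate is too flat to be picked up where it lies, so press lightly on it and slide it until its narrow tongue sticks well out over the front edge of the bench (the edge with the black panel, towards the robot), then take the tongue, lift the plate clear and lay it flat inside the raised rim of the tray, tongue out through the gap in the rim, and let go. Do not press hard on the plate, do not let it fall to the table, and leave the other things where they are.

Things in the scene. Friction and masses are not known exactly. Their poses are not given: they have to be found in the camera images.
- cover: thin flat blue plate, 3 mm thick, about 60 g, loose: a leaf 120 mm (x) by 100 mm (y) with a tongue 50 mm long, 44 mm wide in the middle of its -x side. Origin: centre of the leaf's underside, x away from the tongue, z up. It starts flat and wholly on the bench, tongue towards the front edge, up to 0.2 rad askew
- tongue_tip (a point): middle of the end of the cover's tongue, 110 mm from the cover's origin along its -x, at half thickness
- heater: warming bench: fixed aluminium block 230 mm (x) by 200 mm (y), 70 mm high, smooth bare top, vertical sides; fingertips pressed on the cover with 5 to 15 N drag it along on the bench (harder if they slip); a black panel with a green display on its front (-x) side. Origin: centre of its underside, x away from the front, z up
- front_edge (a point): middle of the top edge of the bench's front, 115 mm from the bench's centre along its -x, 70 mm above the table
- tray: fixed black tray with six brown pellets, 140 mm (x) by 120 mm (y). A level ledge all round inside, 55 mm above the table, carries the cover; around it a rim 6 mm thick, top at 63 mm, leaves the leaf 4 mm to spare on each side (recess 128 x 108 mm). The -x rim has a gap 60 mm wide in its middle; the tongue sticks out of it 40 mm beyond the tray. Origin: centre of its underside, z up
- seat (a point): centre of the tray's recess at ledge height (55 mm above the table): the cover's origin lies here when it is on
- clay_pot: bystander: terracotta pot, 64 mm across, 60 mm tall; origin at the centre of its underside
- net_pot: bystander: black plastic pot, 56 mm across, 50 mm tall; origin at the centre of its underside
- feed_bottle: bystander: green bottle with white cap, 60 mm across, 130 mm tall; origin at the centre of its underside
- seed_jar: bystander: amber glass jar, 64 mm across, 85 mm tall; origin at the centre of its underside
- seed_tin: bystander: red tin with paper label, 60 mm across, 90 mm tall; origin at the centre of its underside
- label_box: bystander: small cardboard box 90 x 60 x 45 mm; origin at the centre of its underside
- dibber: bystander: small hand spatula with a wooden handle, about 280 mm long, lying flat; origin near its middle

How it is judged:
On the way, in this order (a step that is already met when the one before it is completed fails the run):
1. the cover lies flat on the bench with its tongue out over the front edge by more than 20 mm (x of tongue_tip in the frame of front_edge below -0.02 m and z of tongue_tip in the frame of front_edge between -0.002 and 0.006 m and angle between cover's own z axis and vertical below 0.05 rad and contact force between cover and heater above 0.05 N), for 0.2 s.
2. the cover is lifted clear of the bench (height (world z) of cover above 0.085 m and contact force between cover and heater below 0.01 N and contact force between cover and the fingers above 1 N), for 0.2 s.
At the end, for the whole second after the job is handed in: the cover lies flat (within 0.03 rad) and at rest on the tray's ledge inside the rim (underside within 2 mm of the ledge, origin within 8 mm of the seat), its tongue out through the gap, released (distance between cover and seat below 0.008 m and angle between cover's own z axis and vertical below 0.03 rad and z of cover in the frame of seat below 0.002 m and x of tongue_tip in the frame of seat below -0.1 m and linear speed of cover below 0.01 m/s and contact force between cover and the fingers below 0.01 N); the robot touches nothing.
It fails at once if the cover falls off the bench or the tray (its origin below 45 mm) (height (world z) of cover below 0.045 m).
It fails at once if the cover is pressed on the bench with more than 45 N (contact force between cover and heater above 45 N).
It fails at once if another thing on the table is moved more than 25 mm (distance of any of clay_pot, net_pot, feed_bottle, seed_jar, seed_tin, label_box, dibber from where it was at the start of the episode above 0.025 m).
It also fails if it takes over 51 s, if anything falls off the work surface, if the arm or the gripper's body presses on something with over 40 N, if the wrist force passes 120 N, or if a joint passes its speed limit or range.

## Working session

There is one attempt and no reset: what is moved stays moved. The work goes in short steps, Python scripts to look and compute and a shell command to move; the robot and the scene stay as the last step left them, time stands still between calls to the robot, and variables do not carry over. Pictures are saved under pics/ and viewed, at most 10 in all, crops included, and the job is handed in when it is done.

```bash
ls; mkdir -p pics
python3 - <<'E'
from rig import manip
import cv2,numpy as np,pickle
s=manip.get_state();print({k:np.round(v,3).tolist() for k,v in s.items()})
d={}
for n in["scene","side","wrist"]:
    r=manip.get_image(n);d[n]=r
    cv2.imwrite(f"pics/{n}0.png",r["img"][:,:,::-1])
    print(n,{k:np.round(v,4).tolist() for k,v in r.items() if k!="img"})
pickle.dump((s,d),open("d0.pkl","wb"))
E
```

```text
pics
rig.py
steer.py
{'clock': 0.0, 'qpos': [1.072, 0.277, 1.506, -0.0, 1.361, -0.121], 'qd': [-0.001, -0.002, -0.001, -0.001, -0.0, 0.0], 'effort': [0.001, -41.676, -24.58, 0.0, 0.011, 0.0], 'position': [0.212, 0.534, 0.22], 'ee_rot': [-0.0, 0.188, 0.982, -0.001], 'contact_force': [-0.175, -0.517, 0.369], 'moment': [0.015, -0.004, -0.019], 'gripper_force': 0.0, 'width': 0.086}
scene {'camera_matrix': [[455.1865, 0.0, 283.105], [0.0, 455.1865, 219.1942], [0.0, 0.0, 1.0]], 'k1': -0.0438, 'T': [[-0.7303, 0.3654, -0.5772, 1.2054], [0.6831, 0.3853, -0.6204, 0.7656], [-0.0044, -0.8474, -0.531, 0.7227], [0.0, 0.0, 0.0, 1.0]]}
side {'camera_matrix': [[533.8984, 0.0, 278.1641], [0.0, 533.8984, 205.7951], [0.0, 0.0, 1.0]], 'k1': -0.1004, 'T': [[0.9883, -0.1, 0.1154, 0.3372], [-0.1524, -0.6044, 0.782, -1.0491], [-0.0084, -0.7904, -0.6125, 0.8918], [0.0, 0.0, 0.0, 1.0]]}
wrist {'camera_matrix': [[358.0039, 0.0, 282.7803], [0.0, 358.0039, 209.2376], [0.0, 0.0, 1.0]], 'k1': -0.0427, 'hand_eye': [[-0.0002, -0.9521, -0.3056, 0.0796], [1.0, -0.0001, -0.0004, 0.0002], [0.0003, -0.3056, 0.9521, -0.1544], [0.0, 0.0, 0.0, 1.0]]}
```

View pics/scene0.png

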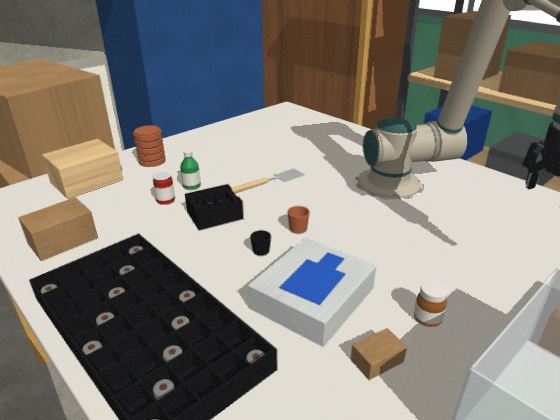

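View pics/side0.png

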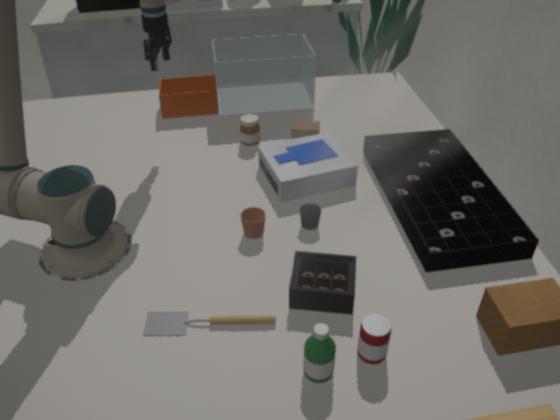

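The scene view shows the bench at about (312,285) with the blue plate on it and its tongue towards (330,258). The tray is at (214,205). In the side view the bench is at (307,165) and the tray at (323,282). I'll enlarge these areas to read the corners.

Run:
```python
import cv2,numpy as np
a=cv2.imread("pics/scene0.png");b=cv2.imread("pics/side0.png")
def c(i,x,y,w=133,h=100):
    o=cv2.resize(i[y:y+h,x:x+w],(400,300),interpolation=cv2.INTER_CUBIC)
    for k in range(0,w,20):
        cv2.putText(o,str(x+k),(int(k*400/w),8),0,.3,(0,0,255));cv2.line(o,(int(k*400/w),10),(int(k*400/w),16),(0,0,255))
    for k in range(0,h,20):
        cv2.putText(o,str(y+k),(0,int(k*3)+4),0,.3,(0,0,255))
    return o
o=np.vstack([np.hstack([c(a,246,236),c(b,245,110)]),np.hstack([c(a,150,155),c(b,257,230)])])
cv2.imwrite("pics/crop1.png",o)
```

```text
(no output)
```

View pics/crop1.png

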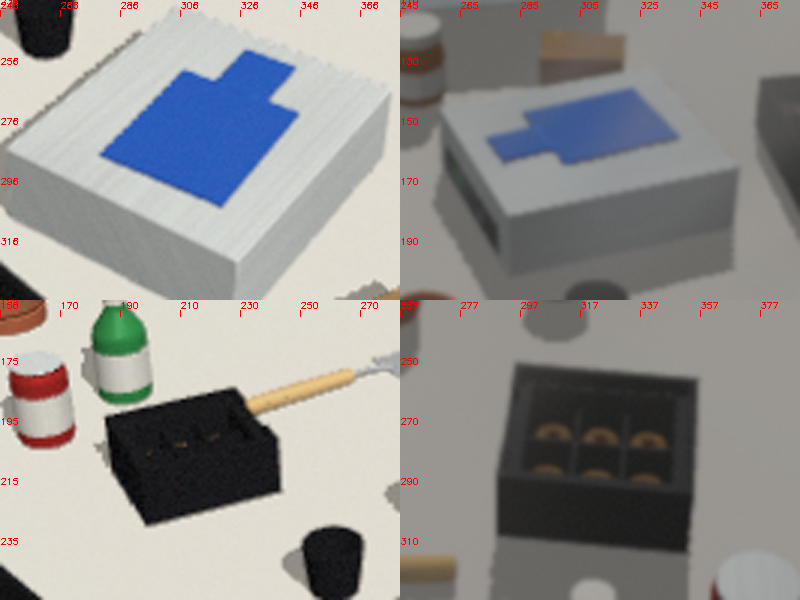

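The crops show the corners of the bench, plate and tray clearly. The tray's rim gap is on its right side in the scene view, near (235,193). I'll fit the planar poses to these corners.

```bash
cat > h.py <<'E'
import numpy as np,cv2
from scipy.optimize import least_squares
from scipy.spatial.transform import Rotation as R
def proj(r,P,T=None):
    T=np.linalg.inv(r["T"] if T is None else T)
    return cv2.projectPoints(np.asarray(P,float),cv2.Rodrigues(T[:3,:3])[0],T[:3,3],r["camera_matrix"],np.array([float(np.squeeze(r["k1"])),0,0,0]))[0][:,0]
def wristT(s,r):
    q=s["ee_rot"];A=np.eye(4);A[:3,:3]=R.from_quat([q[1],q[2],q[3],q[0]]).as_matrix();A[:3,3]=s["position"];return A@r["hand_eye"]
def place(p,P):
    P=np.asarray(P,float);c,s=np.cos(p[2]),np.sin(p[2])
    return np.c_[p[0]+c*P[:,0]-s*P[:,1],p[1]+s*P[:,0]+c*P[:,1],P[:,2]]
def fit(views,x0):  # views: list of (r,T,pts,pix)
    f=lambda p:np.concatenate([(proj(r,place(p,P),T)-px).ravel() for r,T,P,px in views])
    o=least_squares(f,x0,loss="soft_l1");return o.x,f(o.x)
def cover(z):
    z+=.003;return [(-.11,.022,z),(-.11,-.022,z),(-.06,.022,z),(-.06,-.022,z),(-.06,.05,z),(-.06,-.05,z),(.06,.05,z),(.06,-.05,z)]
E
python3 - <<'E'
from h import *
import pickle
s,d=pickle.load(open("d0.pkl","rb"));a,b=d["scene"],d["side"]
def run(n,Pa,xa,Pb,xb,x0):
    for v in ([(a,None,Pa,np.array(xa)),(b,None,Pb,np.array(xb))],[(a,None,Pa,np.array(xa))],[(b,None,Pb,np.array(xb))]):
        x,e=fit(v,x0);print(n,x.round(4),"rms",np.sqrt((e**2).mean()).round(2),e.round(1))
# in scene camera: which of left/right: +y lies toward? camera at +x+y; tongue (-x) up-right, +y = lower right
h=.07;B=lambda x,y,z:(x*.115,y*.1,z)
run("bench",[B(1,-1,h),B(1,1,h),B(-1,1,h),B(-1,-1,h),B(1,-1,0)],[(247.7,287.7),(324.8,323.3),(375.7,267.7),(302.5,242),(248.7,306.7)],
 [B(-1,1,h),B(-1,-1,h),B(1,-1,h),B(1,1,h),B(-1,-1,0),B(1,-1,0)],[(259,145),(280.9,181),(357,166),(326.8,133.3),(280.9,201.7),(356.4,187.3)],[.5,.35,0])
C=cover(.07)
run("cover",C,[(344.4,258.3),(328.1,252.7),(335.1,269),(319.2,262.7),(345.1,274.3),(306.5,259.3),(319.5,305),(279.3,287.7)],
 C,[(273.6,156),(279.2,164),(287.9,153),(296.9,160.7),(285.6,148.3),(299.9,165),(323.1,139.3),(338.1,155.3)],[.5,.35,0])
h=.063;B=lambda x,y,z:(x*.07,y*.06,z)
run("tray",[B(1,-1,h),B(-1,-1,h),B(-1,1,h),B(1,1,0),B(-1,1,0)],[(185.6,194),(228.8,184.3),(242.8,200),(199.2,230),(243.1,218.3)],
 [B(-1,1,h),B(1,1,h),B(-1,-1,h),B(1,-1,h),B(-1,-1,0),B(1,-1,0)],[(295.2,251),(356.1,256),(289.6,288.7),(354.1,292.3),(289.6,308.3),(352.4,314)],[.5,-.2,0])
def ray(r,u):
    p=cv2.undistortPoints(np.array([[u]],float),r["camera_matrix"],np.array([float(np.squeeze(r["k1"])),0,0,0]))[0,0]
    v=r["T"][:3,:3]@[p[0],p[1],1];o=r["T"][:3,3];return (o-v*o[2]/v[2]).round(3)
for n,u in dict(clay=(298,230),net=(261,252),bottle=(190,187),tin=(165,201),jar=(430,321),box=(380,370)).items():print(n,ray(a,u))
E
```

```text
bench [0.6086 0.2237 0.1942] rms 1.7 [-1.  -2.3 -0.1  0.3  0.6 -2.4  2.1 -4.8 -0.5  2.3 -1.5  0.  -0.1  0.5
  1.2 -1.1  1.9 -2.   0.   0.7 -0.2 -2. ]
bench [0.611  0.2252 0.2045] rms 2.03 [-1.3 -1.1  0.5  1.3  0.3 -2.1  1.3 -4.2 -0.8  3.6]
bench [0.609  0.2215 0.1796] rms 1.17 [-1.   0.  -0.6  0.8  1.3 -0.3  2.9 -1.5 -0.4  0.9 -0.1 -1.1]
cover [0.6256 0.2375 0.2442] rms 0.88 [-0.5 -0.1 -0.6 -0.4 -1.   0.3 -1.9  0.3  0.  -0.8  0.4 -0.2 -0.2 -0.7
 -0.3 -0.4 -0.4 -0.9 -0.  -1.2  1.3 -1.6 -1.4 -1.7 -0.2 -1.6 -0.3 -1.
 -0.9 -0.9 -0.3 -0.5]
cover [0.6256 0.2388 0.241 ] rms 0.54 [ 0.1  0.2 -0.1 -0.1 -0.5  0.6 -1.4  0.6  0.5 -0.5  0.9  0.   0.1 -0.4
  0.  -0.2]
cover [0.6253 0.2313 0.2477] rms 0.59 [-0.2  0.3  0.3  0.1  1.6 -0.4 -1.1 -0.5  0.  -0.4  0.1  0.2 -0.7  0.1
  0.2  0.6]
tray [ 0.5554 -0.2385 -0.2802] rms 0.81 [-1.5 -0.2 -1.1 -0.6 -0.3  0.6 -0.5  0.8  0.5  0.6 -0.8 -0.7 -0.2 -0.8
 -1.  -0.2  0.9  1.8 -1.2  0.   0.2 -0. ]
tray [ 0.5525 -0.2393 -0.2941] rms 0.56 [-0.6 -0.8 -0.2 -0.9  0.2  0.4 -0.2  0.2  0.9  0.4]
tray [ 0.5563 -0.2388 -0.2799] rms 0.8 [-0.4 -0.6  0.1 -0.8 -0.6 -0.2  1.3  1.8 -0.7  0.1  0.6  0. ]
clay [ 0.429 -0.007  0.   ]
net [0.576 0.001 0.   ]
bottle [ 0.508 -0.446  0.   ]
tin [ 0.62 -0.42  0.  ]
jar [0.474 0.454 0.   ]
box [0.663 0.459 0.   ]
```

```bash
cat > go.py <<'E'
import sys,numpy as np
from rig import manip
from h import *
def where(tx=None,ty=None,tz=None,th=None):
    s=manip.get_state();q=s["ee_rot"];M=R.from_quat([q[1],q[2],q[3],q[0]]).as_matrix()
    print("t",round(float(s["clock"]),2),"pos",np.round(s["position"],4),"head",round(float(np.arctan2(M[1,1],M[0,1])),4),"F",np.round(s["contact_force"],1),"w",round(float(s["width"]),4),"grip",round(float(s["gripper_force"]),1))
    if tx is not None:
        h=np.arctan2(M[1,1],M[0,1]);p=np.array(s["position"]);
        print("turn",round(float(h-th),4)); # do turn first
        c,n=np.cos(th),np.sin(th);d=np.array([tx,ty,tz])-p
        print("then tool d",np.round([-n*d[0]+c*d[1],c*d[0]+n*d[1],-d[2]],4))
if __name__=="__main__":where(*map(float,sys.argv[1:]))
E
echo '0,0,0,-0.12
0,0,0,-0.12
0,0,0,-0.12
0,0,0,-0.12
0,0,0,-0.12' | python3 steer.py 0.0 40
python3 go.py .606 .231 .22 1.793
```

```text
clock: 0.57
position: [0.212, 0.5343, 0.2205]
ee_rot: [-0.0, -0.114, 0.994, -0.0]
contact_force: [-0.6, 0.5, -1.0]
width: 0.0256
gripper_force: 0.0
t 0.57 pos [0.212  0.5343 0.2205] head 1.7989 F [-0.6  0.5 -1. ] w 0.0256 grip 0.0
turn 0.0059
then tool d [-0.3175 -0.3826  0.0005]
```

```bash
echo '-0.0244,-0.0294,0,0
-0.0244,-0.0294,0,0
-0.0244,-0.0294,0,0
-0.0244,-0.0294,0,0
-0.0244,-0.0294,0,0' | python3 steer.py>/dev/null
echo '-0.0244,-0.0294,0,0
-0.0244,-0.0294,0,0
-0.0244,-0.0294,0,0
-0.0244,-0.0294,0,0
-0.0244,-0.0294,0,0' | python3 steer.py>/dev/null
echo '-0.0244,-0.0294,0,0
-0.0244,-0.0294,0,0
-0.0244,-0.0294,0,0
0,0,0,0
0,0,0,0' | python3 steer.py
python3 go.py .606 .231 .22 1.793
python3 - <<'E'
from h import *
from rig import manip
import pickle
s=manip.get_state();r=manip.get_image("wrist");pickle.dump((s,r),open("w1.pkl","wb"));cv2.imwrite("pics/w1.png",r["img"][:,:,::-1])
E
```

```text
clock: 1.82
position: [0.607, 0.2298, 0.2197]
ee_rot: [-0.001, -0.109, 0.994, -0.0]
contact_force: [-0.4, 0.9, -0.2]
width: 0.0001
gripper_force: 0.0
t 1.82 pos [0.607  0.2298 0.2197] head 1.7895 F [-0.4  0.9 -0.2] w 0.0001 grip 0.0
turn -0.0035
then tool d [ 0.0007  0.0014 -0.0003]
```

View pics/w1.png

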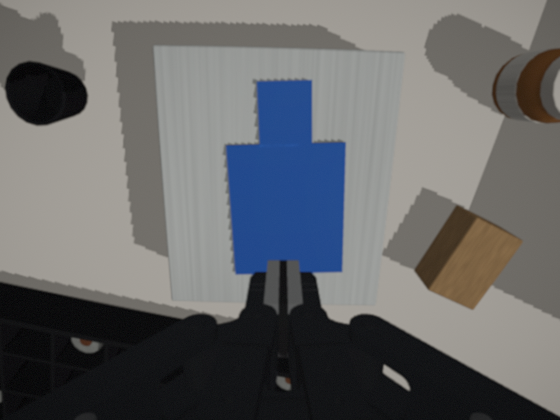

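The wrist view shows the whole bench top, with corners (155,46), (403,52), (377,305) and (172,301). The tongue tip lies at (257,83)–(311,80) and the leaf corners at (227,145), (345,142), (342,272) and (235,273).

Run:
```python
from h import *
import pickle
s,r=pickle.load(open("w1.pkl","rb"));T=wristT(s,r)
h=.07;B=[(-.115,-.1,h),(-.115,.1,h),(.115,.1,h),(.115,-.1,h)]
xb,e=fit([(r,T,B,np.array([(155,46),(403,52),(377,305),(172,301)]))],[.6,.22,.2]);print(xb.round(4),e.round(1))
C=cover(.07)
xc,e=fit([(r,T,C,np.array([(311,80),(257,83),(312,142),(259,144),(345,142),(227,145),(342,272),(235,273)]))],[.6,.22,.2]);print(xc.round(4),e.round(1))
t=place(xc,C);c,n=np.cos(xb[2]),np.sin(xb[2])
d=t[:2,:2].mean(0)-xb[:2];print("tip in bench",c*d[0]+n*d[1],-n*d[0]+c*d[1])
d=xc[:2]-xb[:2];print("cov in bench",c*d[0]+n*d[1],-n*d[0]+c*d[1])
```

```text
[0.608  0.2253 0.1961] [-2.5 -0.1  2.5 -0.2 -0.5  0.4  0.5  0.2]
[0.6251 0.2385 0.2434] [ 0.8 -0.2 -0.4 -1.7 -0.1  0.9  0.3  0.2  0.4  0.1 -1.1  0.1 -0.2 -0.6
  0.2  0.7]
tip in bench -0.09057114615998696 0.004471910299054905
cov in bench 0.019306002116617496 0.009669244866030983
```

```bash
echo '0,0,0.04,0
0,0,0.04,0
0,0,0.03,0
0,0,0.006,0
0,0,0,0' | python3 steer.py
echo '0,0,0.002,0
0,0,0.002,0
0,0,0.002,0
0,0,0,0' | python3 steer.py
python3 go.py
```

```text
clock: 2.28
position: [0.6029, 0.2322, 0.1027]
ee_rot: [-0.003, -0.112, 0.994, -0.0]
contact_force: [0.2, -0.2, 0.3]
width: 0.0002
gripper_force: 0.0
clock: 2.62
position: [0.6065, 0.232, 0.1004]
ee_rot: [0.001, -0.111, 0.994, 0.0]
contact_force: [-0.2, -0.2, -0.9]
width: -0.0001
gripper_force: 0.0
t 2.62 pos [0.6065 0.232  0.1004] head 1.7932 F [-0.2 -0.2 -0.9] w -0.0001 grip 0.0
```

```bash
echo '0,0,0.001,0
0,0,0.001,0
0,0,0.001,0
0,0,0,0' | python3 steer.py|grep -E 'pos|force'
echo '0,0,0.001,0
0,0,0.001,0
0,0,0,0' | python3 steer.py|grep -E 'pos|contact'
```

```text
position: [0.6057, 0.2315, 0.0958]
contact_force: [-0.4, -0.3, -1.2]
gripper_force: 0.0
position: [0.6056, 0.2315, 0.0936]
contact_force: [0.1, 0.2, 0.7]
```

```bash
echo '0,0,0.001,0
0,0,0,0' | python3 steer.py|grep -E 'pos|contact'
```

```text
position: [0.6056, 0.2315, 0.0927]
contact_force: [0.2, 0.4, 0.6]
```

```bash
echo '0,0,0.001,0
0,0,0,0' | python3 steer.py|grep -E 'pos|contact'; echo '0,0,0,0' | python3 steer.py|grep -E 'contact'
```

```text
position: [0.6057, 0.2316, 0.0917]
contact_force: [-0.5, -0.2, -0.4]
contact_force: [0.5, -0.3, 0.4]
```

```bash
echo '0,0,0.0007,0
0,0,0,0' | python3 steer.py|grep -E 'pos|contact'
```

```text
position: [0.6057, 0.2316, 0.0911]
contact_force: [0.4, -0.3, -0.9]
```

```bash
echo '0,0,0.0007,0
0,0,0,0' | python3 steer.py|grep -E 'pos|contact'
```

```text
position: [0.6057, 0.2315, 0.0904]
contact_force: [0.3, 0.0, -0.4]
```

```bash
echo '0,0,0.0007,0
0,0,0,0' | python3 steer.py|grep -E 'pos|contact'
```

```text
position: [0.6057, 0.2316, 0.0897]
contact_force: [-0.6, -0.1, -0.1]
```

```bash
echo '0,0,0.0007,0
0,0,0,0' | python3 steer.py|grep -E 'pos|contact'
```

```text
position: [0.6057, 0.2316, 0.089]
contact_force: [-0.3, 0.4, -0.4]
```

Run:
```python
from h import *
from rig import manip
r=manip.get_image("side");o=r["img"][110:210,225:358,::-1]
w=manip.get_image("wrist")["img"][200:320,205:365,::-1]
cv2.imwrite("pics/s2.png",np.hstack([cv2.resize(o,(400,300),interpolation=2),cv2.resize(w,(400,300),interpolation=2)]))
```

```text
(no output)
```

View pics/s2.png

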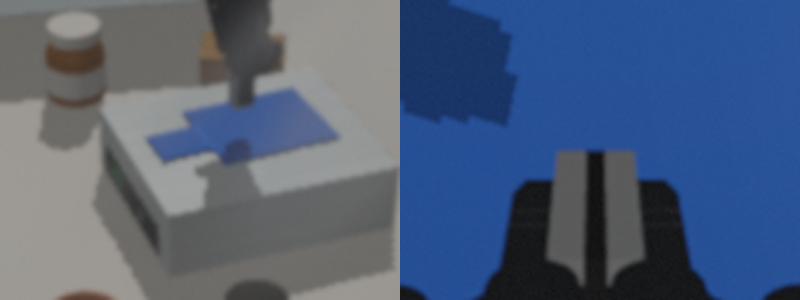

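The side crop shows the closed fingertips just above the leaf near its middle, at crop pixel (240,100), and not clearly touching it yet. I'll keep lowering in small steps.

```bash
echo '0,0,0.0008,0
0,0,0,0' | python3 steer.py|grep -E 'pos|contact'
```

```text
position: [0.6057, 0.2316, 0.0882]
contact_force: [-0.2, 0.2, 0.4]
```

```bash
echo '0,0,0.0008,0
0,0,0,0' | python3 steer.py|grep -E 'pos|contact'
```

```text
position: [0.6057, 0.2316, 0.0874]
contact_force: [0.2, -0.1, 0.0]
```

```bash
echo '0,0,0.0008,0
0,0,0,0' | python3 steer.py|grep -E 'pos|contact'
```

```text
position: [0.6057, 0.2316, 0.0866]
contact_force: [-0.7, -0.6, -0.8]
```

```bash
echo '0,0,0.0008,0
0,0,0,0' | python3 steer.py|grep -E 'pos|contact'
```

```text
position: [0.6057, 0.2316, 0.0858]
contact_force: [-1.2, 0.4, 0.4]
```

```bash
echo '0,0,0.0008,0
0,0,0,0' | python3 steer.py|grep -E 'pos|contact'
```

```text
position: [0.6057, 0.2316, 0.085]
contact_force: [-0.7, 0.1, 0.9]
```

```bash
echo '0,0,0.0008,0
0,0,0,0' | python3 steer.py|grep -E 'pos|contact'
```

```text
position: [0.6057, 0.2316, 0.0842]
contact_force: [0.1, -0.7, -0.5]
```

```bash
echo '0,0,0.0008,0
0,0,0,0' | python3 steer.py|grep -E 'pos|contact'
```

```text
position: [0.6057, 0.2316, 0.0834]
contact_force: [-0.9, 0.8, -0.7]
```

Run:
```python
from h import *
from rig import manip
import pickle
s,d=pickle.load(open("d0.pkl","rb"));r=d["side"]
for z in(.067,.075,.085,.095,.105):print(z,proj(r,[(.6057,.2316,z)]))
r=manip.get_image("side");o=r["img"][110:185,245:345,::-1]
w=manip.get_image("scene")["img"][225:300,265:365,::-1]
cv2.imwrite("pics/s3.png",np.hstack([cv2.resize(o,(400,300),interpolation=2),cv2.resize(w,(400,300),interpolation=2)]))
```

```text
0.067 [[304.88717181 154.14431605]]
0.075 [[304.94674459 151.78407698]]
0.085 [[305.02158135 148.81339384]]
0.095 [[305.09683127 145.81987061]]
0.105 [[305.17249551 142.80330161]]
```

View pics/s3.png

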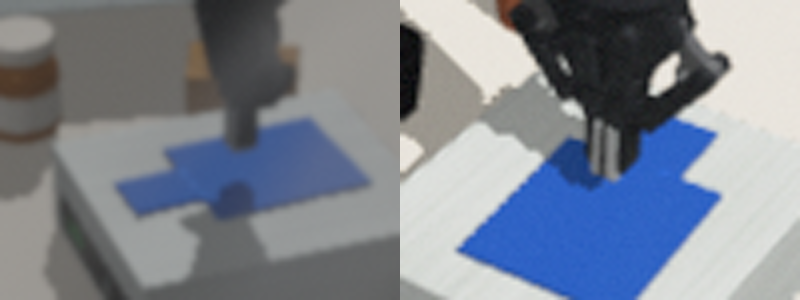

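The tip is at side pixel (305,147), with its shadow clearly separate. That puts the tips about 15 mm above the plate, so they stand less far ahead of the TCP than stated. I'll lower further, checking the force.

```bash
echo '0,0,0.002,0
0,0,0.002,0
0,0,0,0' | python3 steer.py|grep -E 'pos|contact'
```

```text
position: [0.6054, 0.2315, 0.079]
contact_force: [-0.4, -0.5, 0.4]
```

```bash
echo '0,0,0.0015,0
0,0,0.0015,0
0,0,0,0' | python3 steer.py|grep -E 'pos|contact'
```

```text
position: [0.6055, 0.2315, 0.0761]
contact_force: [-0.0, -0.2, -0.6]
```

```bash
echo '0,0,0.001,0
0,0,0.001,0
0,0,0,0' | python3 steer.py|grep -E 'pos|contact'
```

```text
position: [0.6056, 0.2316, 0.0743]
contact_force: [-0.6, 0.2, -0.8]
```

```bash
echo '0,0,0.001,0
0,0,0.001,0
0,0,0,0' | python3 steer.py|grep -E 'pos|contact'
```

```text
position: [0.6056, 0.2315, 0.0723]
contact_force: [0.8, -0.4, -0.5]
```

```bash
echo '0,0,0.001,0
0,0,0,0' | python3 steer.py|grep -E 'pos|contact'
```

```text
position: [0.6057, 0.2316, 0.0714]
contact_force: [0.6, -0.4, 0.5]
```

```bash
echo '0,0,0.001,0
0,0,0,0' | python3 steer.py|grep -E 'pos|contact'
```

```text
position: [0.6057, 0.2316, 0.0703]
contact_force: [-0.1, 1.0, -0.2]
```

```bash
echo '0,0,0.001,0
0,0,0,0' | python3 steer.py|grep -E 'pos|contact'
```

```text
position: [0.6057, 0.2316, 0.0693]
contact_force: [0.1, -0.6, -0.1]
```

Run:
```python
from h import *
from rig import manip
import pickle
s=manip.get_state();print(s["effort"],s["width"],s["clock"])
r=manip.get_image("side");o=r["img"][110:185,245:345,::-1]
w=manip.get_image("scene")["img"][225:300,265:365,::-1]
v=manip.get_image("wrist");pickle.dump((s,v),open("w3.pkl","wb"));v=v["img"][180:300,180:390,::-1]
cv2.imwrite("pics/s4.png",np.vstack([np.hstack([cv2.resize(o,(400,300),interpolation=2),cv2.resize(w,(400,300),interpolation=2)]),np.hstack([cv2.resize(v,(525,300),interpolation=2),np.zeros((300,275,3),np.uint8)])]))
```

```text
[-1.85011697e-03 -5.11681902e+01 -2.14728302e+01  7.93280233e-04
 -3.01227125e-02 -2.98009127e-05] -0.00011419633485251245 7.15
```

View pics/s4.png

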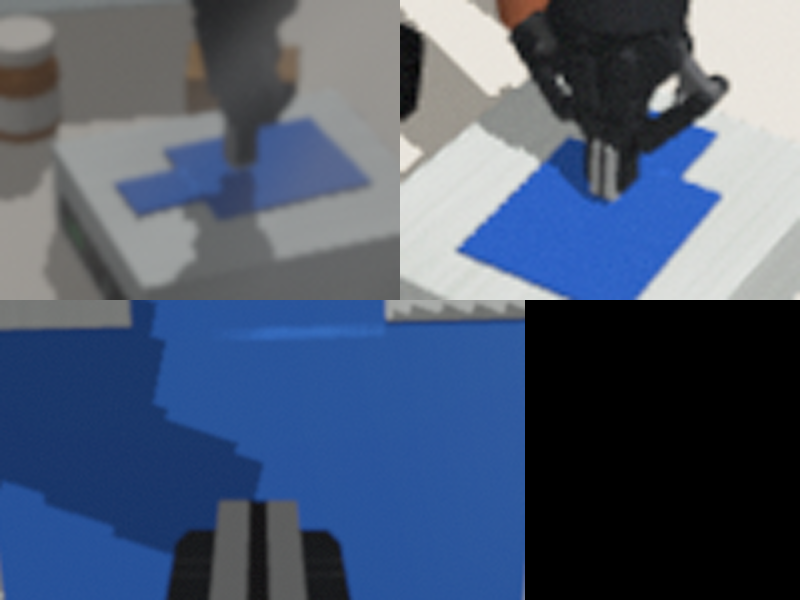

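The plate hasn't moved. The fingertip shadow has come close to the tips and extrapolates to contact about 8 mm lower, so the tips sit about 12 mm behind the reported TCP.

```bash
echo '0,0,0.002,0
0,0,0.002,0
0,0,0,0' | python3 steer.py|grep -E 'pos|contact'
```

```text
position: [0.6054, 0.2315, 0.065]
contact_force: [0.1, 0.3, -0.3]
```

```bash
echo '0,0,0.001,0
0,0,0,0' | python3 steer.py|grep -E 'pos|contact'
```

```text
position: [0.6056, 0.2316, 0.0643]
contact_force: [0.1, -0.2, -0.7]
```

```bash
echo '0,0,0.001,0
0,0,0,0' | python3 steer.py|grep -E 'pos|contact'
```

```text
position: [0.6057, 0.2316, 0.0633]
contact_force: [-0.2, -0.1, -0.4]
```

```bash
echo '0,0,0.001,0
0,0,0,0' | python3 steer.py|grep -E 'pos|contact'
```

```text
position: [0.6059, 0.2316, 0.0627]
contact_force: [-0.1, 0.7, 1.6]
```

```bash
echo '0,0,0.0008,0
0,0,0,0' | python3 steer.py|grep -E 'pos|contact'
```

```text
position: [0.6059, 0.2316, 0.0627]
contact_force: [-1.2, -0.4, 5.3]
```

```bash
echo '0,0,0.0008,0
0,0,0,0' | python3 steer.py|grep -E 'pos|contact'
```

```text
position: [0.6059, 0.2316, 0.0627]
contact_force: [-1.2, -0.8, 8.2]
```

```bash
echo '0,0,0.0008,0
0.002,0,0,0
0.004,0,0,0
0.004,0,0,0
0,0,0,0' | python3 steer.py|grep -E 'pos|contact'
python3 - <<'E'
from h import *
from rig import manip
import pickle
s=manip.get_state();v=manip.get_image("wrist");pickle.dump((s,v),open("w4.pkl","wb"))
_,a=pickle.load(open("w3.pkl","rb"))
for r in(a,v):
    hsv=cv2.cvtColor(r["img"],cv2.COLOR_RGB2HSV);m=cv2.inRange(hsv,(105,120,40),(125,255,255))
    ys=np.where(m[:,283-20:283+20].sum(1)>0)[0];print(ys.min())
E
```

```text
position: [0.5989, 0.2301, 0.0627]
contact_force: [2.4, 0.9, 8.5]
67
65
```

The plate follows the fingertips. Continuing the slide.

```bash
echo '0.005,0,0,0
0.005,0,0,0
0.005,0,0,0
0.005,0,0,0
0,0,0,0' | python3 steer.py|grep -E 'pos|contact'
```

```text
position: [0.5793, 0.2256, 0.0627]
contact_force: [1.0, 0.2, 7.7]
```

```bash
echo '0.005,0.0005,0,0
0.005,0,0,0
0.005,0.0005,0,0
0.005,0,0,0
0,0,0,0' | python3 steer.py|grep -E 'pos|contact'
python3 - <<'E'
from h import *
from rig import manip
import pickle
s=manip.get_state();v=manip.get_image("wrist");pickle.dump((s,v),open("w5.pkl","wb"));T=wristT(s,v)
m=cv2.inRange(cv2.cvtColor(v["img"],cv2.COLOR_RGB2HSV),(105,120,40),(125,255,255))
ys,xs=np.where(m[:,263:303]>0);k=ys.min();u=(xs[ys<k+3].mean()+263,k)
p=cv2.undistortPoints(np.array([[u]],float),v["camera_matrix"],np.array([float(np.squeeze(v["k1"])),0,0,0]))[0,0]
d=T[:3,:3]@[p[0],p[1],1];P=T[:3,3]+d*(.073-T[2,3])/d[2]
q=P[:2]-[.608,.2253];c,n=np.cos(.196),np.sin(.196);print(u,P,"tip in bench x,y",c*q[0]+n*q[1],-n*q[0]+c*q[1])
E
```

```text
position: [0.5597, 0.2223, 0.0627]
contact_force: [1.8, 0.2, 9.1]
(np.float64(282.5), np.int64(66)) [0.47197613 0.2032877  0.073     ] tip in bench x,y -0.13770632017412412 0.00489946601612886
```

```bash
echo '0.005,0.0005,0,0
0.005,0,0,0
0.005,0.0005,0,0
0.004,0,0,0
0,0,0,0' | python3 steer.py|grep -E 'pos|contact'
echo '0,0,-0.002,0
0,0,-0.002,0
0,0,-0.04,0
0,0,-0.04,0
0,0,-0.04,0' | python3 steer.py
echo '0,0,-0.03,0
0.03,0,0,0
0,0,0,0
0,0,0,0
0,0,0,0' | python3 steer.py 0.085 40
python3 - <<'E'
from h import *
from rig import manip
import pickle
s=manip.get_state();v=manip.get_image("wrist");pickle.dump((s,v),open("w6.pkl","wb"));cv2.imwrite("pics/w6.png",v["img"][:,:,::-1])
E
```

```text
position: [0.5412, 0.2191, 0.0627]
contact_force: [1.9, 1.1, 8.2]
clock: 10.57
position: [0.5368, 0.218, 0.1844]
ee_rot: [-0.002, -0.111, 0.994, -0.0]
contact_force: [0.8, 0.9, -0.1]
width: 0.0001
gripper_force: 0.0
clock: 10.98
position: [0.5083, 0.2116, 0.2135]
ee_rot: [-0.0, -0.111, 0.994, -0.0]
contact_force: [0.1, -0.5, 0.4]
width: 0.0603
gripper_force: 0.0
```

View pics/w6.png

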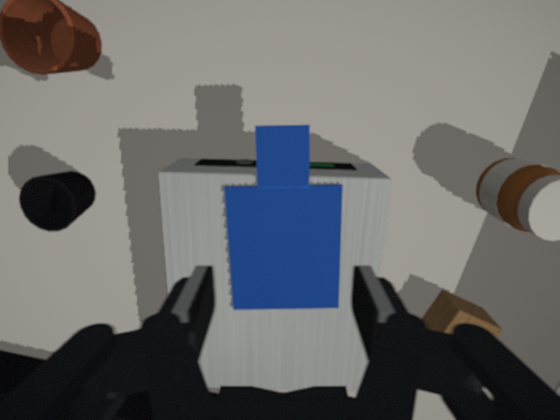

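The tongue now sticks out past the bench's front edge. Its tip is at (256,127)–(308,125) and the front edge runs (161,173)–(387,178). The leaf is flat and square.

```bash
python3 - <<'E'
from h import *
import pickle
s,r=pickle.load(open("w6.pkl","rb"));T=wristT(s,r);C=cover(.07)
xc,e=fit([(r,T,C,np.array([(308,125),(256,127),(309,185),(258,187),(342,184),(226,187),(339,307),(234,308)]))],[.56,.22,.2]);print(xc.round(4),e.round(1))
xb,e=fit([(r,T,[(-.115,-.1,.07),(-.115,.1,.07)],np.array([(161,173),(387,178)]))],[.6,.22,.2]);print(xb.round(4),e.round(1))
for b in(xb,[.608,.2253,.196]):
    t=place(xc,[(-.11,0,0)])[0,:2]-b[:2];print("tip in bench",np.cos(b[2])*t[0]+np.sin(b[2])*t[1])
g=place(xc,[(-.090,0,0)])[0];print("grasp",g, "head",np.pi/2+xc[2])
E
python3 go.py
```

```text
[0.5607 0.2264 0.2464] [ 1.3 -0.1 -1.2 -0.7  0.5  0.2 -0.4 -0.6  0.5  0.4 -1.3  0.2  0.   0.1
  0.2  1.3]
[0.609  0.2249 0.2002] [-4.3  0.1  4.2  0.1]
tip in bench -0.15686620682126856
tip in bench -0.15602517996681556
grasp [0.47343583 0.20443781 0.        ] head 1.8172074525765258
t 11.03 pos [0.5087 0.2117 0.2133] head 1.793 F [-0.1  0.1  0.6] w 0.0675 grip 0.0
```

```bash
echo '0.018,0.001,0,-0.024
0.018,0.0005,0,0
0,0,0.02,0
0,0,0.02,0
0,0,0,0' | python3 steer.py 0.085
python3 go.py .4734 .2044 .043 1.8172
```

```text
clock: 11.45
position: [0.4709, 0.204, 0.1701]
ee_rot: [-0.004, -0.123, 0.992, -0.001]
contact_force: [0.3, -0.9, -0.1]
width: 0.0851
gripper_force: 0.0
t 11.45 pos [0.4709 0.204  0.1701] head 1.8168 F [ 0.3 -0.9 -0.1] w 0.0851 grip 0.0
turn -0.0004
then tool d [-0.0025 -0.0003  0.1271]
```

```bash
echo '-0.001,0,0.03,0
0,0,0.03,0
0,0,0.03,0
0,0,0.02,0
0,0,0,0' | python3 steer.py|grep -E 'pos|contact'
echo '0,0,0.009,0
0,0,0.008,0
0,0,0,0
0,0,0,0' | python3 steer.py|grep -E 'pos|contact'; python3 go.py .4734 .2044 .043 1.8172
```

```text
position: [0.4717, 0.2042, 0.0602]
contact_force: [-0.6, -0.8, 0.3]
position: [0.475, 0.2052, 0.0476]
contact_force: [0.9, 0.0, -0.1]
t 12.2 pos [0.475  0.2052 0.0476] head 1.817 F [ 0.9  0.  -0.1] w 0.085 grip 0.0
turn -0.0002
then tool d [ 0.0017 -0.0004  0.0046]
```

```bash
echo '0.0015,0,0.004,0
0,0,0,0
0,0,0,0
0,0,0,0
0,0,0,0' | python3 steer.py 0.03 60|grep -E 'pos|force|width'
echo '0,0,0,0
0,0,0,0
0,0,0,0
0,0,0,0' | python3 steer.py |grep -E 'pos|force|width'
```

```text
position: [0.4731, 0.2048, 0.0437]
contact_force: [-0.4, -0.4, 2.6]
width: 0.0417
gripper_force: 60.0
position: [0.473, 0.2048, 0.0435]
contact_force: [-1.5, -0.8, 5.7]
width: 0.0417
gripper_force: 60.2
```

```bash
echo '0,0,-0.003,0
0,0,-0.005,0
0,0,-0.005,0
0,0,-0.005,0
0,0,0,0' | python3 steer.py |grep -E 'pos|force|width'
echo '0,0,-0.008,0
0,0,-0.008,0
0,0,-0.008,0
0,0,0,0
0,0,0,0' | python3 steer.py |grep -E 'pos|force|width'
python3 - <<'E'
from h import *
from rig import manip
import pickle
s=manip.get_state();v=manip.get_image("wrist");pickle.dump((s,v),open("w7.pkl","wb"))
sd=manip.get_image("side")["img"][90:190,240:373,::-1]
cv2.imwrite("pics/w7.png",np.vstack([cv2.resize(v["img"][:,:,::-1],(400,300)),cv2.resize(sd,(400,300),interpolation=2)]))
E
```

```text
position: [0.4738, 0.205, 0.0622]
contact_force: [-0.5, -0.5, -0.8]
width: 0.0421
gripper_force: 60.6
position: [0.4735, 0.2049, 0.086]
contact_force: [-0.4, -0.1, -1.1]
width: 0.0418
gripper_force: 60.6
```

View pics/w7.png

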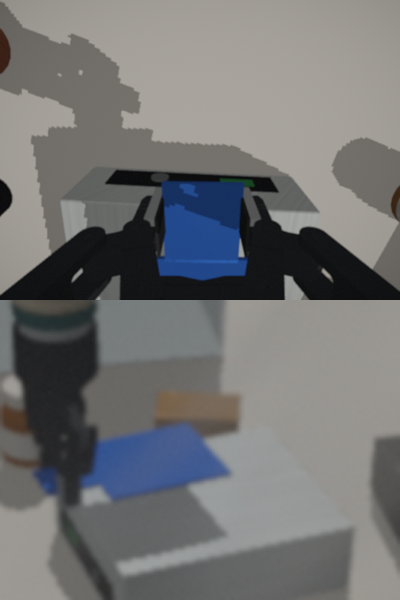

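The plate is held by its tongue and lifted level, with the tongue centred between the pads at about (202,220) in the upper panel. Next I'll raise it, turn it and carry it to a viewpoint just beyond the tray.

```bash
echo '0,0,-0.025,0
0,0,-0.03,0
0,0,-0.03,0
0,0,-0.03,0
0,0,-0.025,0' | python3 steer.py |grep -E 'pos|gripper'
echo '0,0,0,0.1
0,0,0,0.11
0,0,0,0.11
0,0,0,0.11
0,0,0,0.1' | python3 steer.py >/dev/null
echo '-0.009,-0.014,0,0
-0.016,-0.025,0,0
-0.017,-0.026,0,0
-0.017,-0.026,0,0
-0.017,-0.026,0,0' | python3 steer.py>/dev/null
echo '-0.017,-0.026,0,0
-0.017,-0.026,0,0
-0.017,-0.026,0,0
-0.017,-0.026,0,0
-0.017,-0.026,0,0' | python3 steer.py>/dev/null
echo '-0.017,-0.026,0,0
-0.017,-0.026,0,0
-0.017,-0.026,0,0
-0.017,-0.026,0,0
-0.017,-0.026,0,0' | python3 steer.py>/dev/null
echo '-0.017,-0.026,0,0
-0.010,-0.015,0,0
0,0,0,0
0,0,0,0' | python3 steer.py |grep -E 'clock|width|gripper'
python3 go.py .615 -.256 .225 1.286
python3 - <<'E'
from h import *
from rig import manip
import pickle
s=manip.get_state();v=manip.get_image("wrist");pickle.dump((s,v),open("w8.pkl","wb"));cv2.imwrite("pics/w8.png",v["img"][:,:,::-1])
E
```

```text
position: [0.4729, 0.2047, 0.2268]
gripper_force: 60.8
clock: 16.3
width: 0.0416
gripper_force: 60.8
t 16.3 pos [ 0.6175 -0.2737  0.2236] head 1.2853 F [ 0.7  0.9 -0.6] w 0.0416 grip 60.8
turn -0.0007
then tool d [ 0.0074  0.0163 -0.0014]
```

View pics/w8.png

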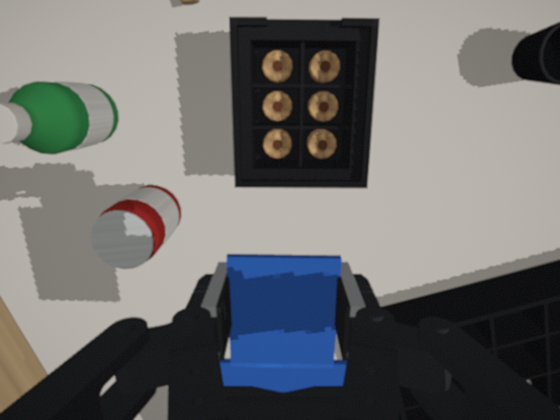

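The tray shows clearly: rim corners at about (231,18), (379,20), (367,188) and (236,188), with the gap at the top edge, facing the robot. The plate is held level, with its tongue tip at (227,256)–(341,257). I'll fit the tray pose from refined corners.

Run:
```python
from h import *
import pickle
s,r=pickle.load(open("w8.pkl","rb"));T=wristT(s,r)
g=cv2.cvtColor(r["img"],cv2.COLOR_RGB2GRAY)
m=(g<60).astype(np.uint8);m[195:]=0;m[:,:215]=0;m[:,400:]=0;m[:10]=0
c=max(cv2.findContours(m,0,2)[0],key=cv2.contourArea)
ap=cv2.approxPolyDP(c,4,True)[:,0];print(ap.tolist())
q=[min(c[:,0].tolist(),key=lambda p:(p[0]-u)**2+(p[1]-v)**2) for u,v in[(225,10),(385,12),(375,195),(230,195)]];print(q)
h=.063;P=[(-.07,-.06,h),(-.07,.06,h),(.07,.06,h),(.07,-.06,h)]
for k in(np.array([(231,18),(379,20),(367,188),(236,188)],float),np.array(q,float)):
    x,e=fit([(r,T,P,k)],[.55,-.24,-.28]);print(x.round(4),e.round(1))
    t=x[:2]-.0898*np.array([np.cos(x[2]),np.sin(x[2])]);print("TCP",t.round(4),"head",(np.pi/2+x[2]).round(4))
b=cv2.inRange(cv2.cvtColor(r["img"],cv2.COLOR_RGB2HSV),(105,120,40),(125,255,255))
for row in(258,262,270,280):
    w=np.where(b[row,200:370])[0];print(row,w.min()+200,w.max()+200)
for col in(235,260,284,310,335):print(col,np.where(b[:,col])[0].min())
```

```text
[[230, 18], [236, 185], [365, 186], [377, 19]]
[[230, 18], [377, 19], [365, 186], [236, 185]]
[ 0.5566 -0.2372 -0.2917] [-0.9  0.1  1.  -0.5  0.5  0.7 -0.5 -0. ]
TCP [ 0.4706 -0.2114] head 1.2791
[ 0.5555 -0.238  -0.2899] [-1.4 -0.9  1.6 -0.7  1.5  1.8 -1.6  2.2]
TCP [ 0.4695 -0.2123] head 1.2809
258 228 339
262 227 340
270 227 340
280 228 337
235 255
260 256
284 256
310 256
335 257
```

```bash
echo '0.015,0.001,0,0.005
0.03,0.004,0,0
0.03,0.003,0,0
0.03,0.003,0,0
0.03,0.003,0,0' | python3 steer.py >/dev/null
echo '0.018,0.002,0,0
0.006,0.001,0.02,0
0,0,0.03,0
0,0,0.02,0
0,0,0,0' | python3 steer.py >/dev/null
echo '0,0,0,0
0,0,0,0' | python3 steer.py >/dev/null; python3 go.py .470 -.2118 .032 1.280
```

```text
t 17.35 pos [ 0.4711 -0.2112  0.1563] head 1.2829 F [ 0.3  0.5 -0.2] w 0.042 grip 60.8
turn 0.0029
then tool d [ 0.0009 -0.0009  0.1243]
```

```bash
echo '0.001,-0.001,0.02,0.003
0,0,0.03,0
0,0,0.03,0
0,0,0.02,0
0,0,0.008,0' | python3 steer.py >/dev/null
echo '0,0,0,0
0,0,0,0' | python3 steer.py >/dev/null; python3 go.py .470 -.2118 .032 1.280
python3 - <<'E'
from h import *
from rig import manip
import pickle
# compare blue mask in scene and side with the predicted cover outline at the present height
s=manip.get_state();x0=[.556,-.2377,-.290]
for n in("scene","side"):
    r=manip.get_image(n);b=cv2.inRange(cv2.cvtColor(r["img"],cv2.COLOR_RGB2HSV),(105,110,40),(125,255,255))
    N,l,st,_=cv2.connectedComponentsWithStats(b);uv=proj(r,[(.556,-.2377,.075)])[0]
    win=np.zeros_like(b);win[int(uv[1])-45:int(uv[1])+45,int(uv[0])-60:int(uv[0])+60]=1;b=b*win
    c=np.vstack(cv2.findContours(b,0,2)[0]);ap=cv2.approxPolyDP(cv2.convexHull(c),2,True)[:,0]
    print(n,ap.tolist());print(" pred",proj(r,place(x0,cover(s["position"][2]+.026))).round(1).tolist())
E
```

```text
t 17.93 pos [ 0.4704 -0.2128  0.0483] head 1.2791 F [0.3 0.1 0.4] w 0.0414 grip 60.8
turn -0.0009
then tool d [0.0006 0.0009 0.0163]
scene [[248, 187], [237, 197], [198, 206], [189, 193], [192, 189], [223, 182], [239, 183]]
 pred [[249.8, 188.2], [244.2, 182.2], [234.2, 191.8], [228.9, 185.6], [237.7, 196.0], [225.7, 181.8], [198.0, 205.4], [187.9, 190.3]]
side [[288, 258], [300, 251], [351, 255], [351, 287], [296, 282], [288, 270]]
 pred [[275.2, 255.0], [272.3, 268.8], [297.5, 257.0], [295.3, 270.9], [298.9, 248.5], [293.8, 280.2], [352.2, 253.1], [350.8, 285.4]]
```

```bash
echo '0.0005,0.0008,0.002,0
0,0,0.003,0
0,0,0.003,0
0,0,0,0
0,0,0,0' | python3 steer.py|grep -E 'pos|contact'
```

```text
position: [0.4687, -0.2112, 0.0389]
contact_force: [-0.2, -0.2, -1.2]
```

```bash
echo '0,0,0.002,0
0,0,0.002,0
0,0,0,0' | python3 steer.py|grep -E 'pos|contact'
```

```text
position: [0.4686, -0.2111, 0.0347]
contact_force: [-0.5, 0.5, -0.0]
```

```bash
echo '0,0,0.001,0
0,0,0.001,0
0,0,0,0' | python3 steer.py|grep -E 'pos|contact'; python3 go.py .470 -.2118 .030 1.280
```

```text
position: [0.4687, -0.2112, 0.0328]
contact_force: [-0.1, 0.4, -0.0]
t 18.95 pos [ 0.4687 -0.2112  0.0328] head 1.279 F [-0.1  0.4 -0. ] w 0.0415 grip 60.8
turn -0.001
then tool d [-0.0014 -0.0002  0.0028]
```

```bash
echo '-0.0014,0,0.001,0
0,0,0.001,0
0,0,0,0' | python3 steer.py|grep -E 'pos|contact'
```

```text
position: [0.4702, -0.2117, 0.0309]
contact_force: [0.2, -0.3, -0.5]
```

```bash
echo '0,0,0.001,0
0,0,0,0' | python3 steer.py|grep -E 'pos|contact'
```

```text
position: [0.4701, -0.2116, 0.03]
contact_force: [-0.1, 0.1, -1.4]
```

```bash
echo '0,0,0.001,0
0,0,0,0' | python3 steer.py|grep -E 'pos|contact'
```

```text
position: [0.4703, -0.2117, 0.0291]
contact_force: [-0.7, -0.7, -0.1]
```

```bash
echo '0,0,0.0008,0
0,0,0,0' | python3 steer.py|grep -E 'pos|contact'
```

```text
position: [0.4703, -0.2117, 0.0287]
contact_force: [-0.8, -0.1, 4.5]
```

```bash
echo '0,0,0.0008,0
0,0,0,0' | python3 steer.py|grep -E 'pos|contact'
```

```text
position: [0.4703, -0.2117, 0.0283]
contact_force: [-3.5, 0.9, 8.0]
```

```bash
echo '0,0,-0.0008,0
0,0,0,0' | python3 steer.py|grep -E 'pos|contact'
echo '0,0,0,0
0,0,0,0
0,0,0,0
0,0,0,0
0,0,0,0' | python3 steer.py 0.085 20|grep -E 'pos|force|width'
python3 - <<'E'
from h import *
from rig import manip
import pickle
s=manip.get_state();x0=[.556,-.2377,-.290];print(s["width"])
v=manip.get_image("wrist");b=cv2.inRange(cv2.cvtColor(v["img"],cv2.COLOR_RGB2HSV),(105,110,40),(125,255,255))
print([(c,int(np.where(b[:,c])[0].min())) for c in(240,284,325)]);T=wristT(s,v)
print("pred",proj(v,place(x0,cover(.055))[:4],T).round(1).tolist())
E
```

```text
position: [0.4703, -0.2117, 0.0287]
contact_force: [-1.4, 0.3, 3.9]
position: [0.4701, -0.2116, 0.028]
contact_force: [0.4, -0.5, 0.4]
width: 0.085
gripper_force: 0.0
0.0849836448723652
[(240, 256), (284, 257), (325, 258)]
pred [[338.5, 257.3], [223.4, 257.4], [332.7, 363.4], [230.0, 363.5]]
```

Released, and the tongue is within a pixel of the predicted position. I'll retreat straight up and verify numerically.

```bash
echo '0,0,-0.01,0
0,0,-0.02,0
0,0,-0.04,0
0,0,-0.04,0
0,0,-0.04,0' | python3 steer.py>/dev/null
echo '-0.03,0,-0.02,0
-0.03,0,0,0
-0.03,0,0,0
0,0,0,0
0,0,0,0' | python3 steer.py>/dev/null
echo '-0.03,0,0,0
-0.03,0,0,0
-0.02,0,0,0
0,0,0,0
0,0,0,0' | python3 steer.py>/dev/null; python3 go.py
python3 - <<'E'
from h import *
from rig import manip
s=manip.get_state();v=manip.get_image("wrist");T=wristT(s,v);P=cover(.055)
b=cv2.inRange(cv2.cvtColor(v["img"],cv2.COLOR_RGB2HSV),(105,110,40),(125,255,255))
c=max(cv2.findContours(b,0,1)[0],key=cv2.contourArea);ap=cv2.approxPolyDP(c,4,True)[:,0];print(ap.tolist())
pr=proj(v,place([.556,-.2377,-.290],P),T);print(pr.round(1).tolist())
near=np.array([min(ap.tolist(),key=lambda p:np.hypot(*(np.array(p)-u))) for u in pr],float)
x,e=fit([(v,T,P,near)],[.556,-.2377,-.29]);print(x.round(4),e.round(1))
g=cv2.cvtColor(v["img"],cv2.COLOR_RGB2GRAY);Q=[(-.07,-.06,.063),(-.07,.06,.063),(.07,.06,.063),(.07,-.06,.063)]
m=((g<60)|(b>0)).astype(np.uint8)
for u in (T:=proj(v,place([.556,-.2377,-.29],Q),T)):print("rim pred",u.round(1))
E
```

```text
t 21.75 pos [ 0.6321 -0.2602  0.1977] head 1.2791 F [-0.9  0.3 -0.9] w 0.085 grip 0.0
[[214, 10], [219, 170], [340, 172], [350, 13], [314, 11], [313, 0], [251, 0], [250, 10]]
[[312.7, -64.7], [250.7, -64.6], [311.5, 11.8], [252.3, 11.9], [349.1, 12.0], [214.6, 12.3], [342.1, 170.6], [222.4, 170.8]]
[ 0.5556 -0.2389 -0.3063] [  0.4 -64.1   0.4 -65.1  -3.    1.3   1.8   1.4  -1.4   0.2   0.2   1.1
  -0.7  -0.5   0.6  -0.2]
rim pred [199.   -4.1]
rim pred [364.7  -4.5]
rim pred [354.5 183.6]
rim pred [210.1 183.9]
```

Run:
```python
from h import *
from rig import manip
v=manip.get_image("wrist");g=cv2.cvtColor(v["img"],cv2.COLOR_RGB2GRAY);b=cv2.inRange(cv2.cvtColor(v["img"],cv2.COLOR_RGB2HSV),(105,110,40),(125,255,255))
for row in(30,90,150):
    d=(g[row]<60)|(b[row]>0);w=np.where(b[row])[0];l,r=w.min(),w.max();L,Rr=l,r
    while d[L-1]:L-=1
    while d[Rr+1]:Rr+=1
    print(row,"rim",L,"leaf",l,r,"rim",Rr)
for col in(240,285,325):
    d=(g[:,col]<60)|(b[:,col]>0);w=np.where(b[:,col])[0].max();k=w
    while k<260 and d[k+1]:k+=1
    print(col,"leaf end",w,"rim end",k)
```

```text
30 rim 201 leaf 214 349 rim 361
90 rim 204 leaf 216 345 rim 358
150 rim 208 leaf 218 342 rim 354
240 leaf end 172 rim end 183
285 leaf end 173 rim end 183
325 leaf end 173 rim end 183
```

```bash
python3 -c "
from rig import manip
print(manip.sign_off())"
```

```text
the job is handed in; nothing more can be done
None
```

I handed the job in at about 22 s: by my camera checks the plate lies in the tray's recess to within about 2 mm, tongue out through the gap, gripper open and clear; the sign-off printed no verdict.

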